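Set a shaft collar on its flat and nip up the thumb screw

ROBOT

A 6-joint arm with a two-finger parallel gripper is mounted at the origin on the work surface. World frame = base frame: x ahead of the robot, y to its left, z up, the work surface at z = 0. Lengths are in m, angles in rad, forces in N, time in s.
With the tool pointing down it reaches from about 0.275 to 1 m from the base axis. Payload 8.4 kg.
Tool frame: the origin (TCP) lies at the centre of the arm's flange, where the gripper is bolted on; the fingertips stand 173 mm ahead of it and the grasp point (between the pads) lies 155 mm ahead of it; z points along the fingers, x is the direction in which the jaws open and shut, and the axes are right-handed (so a half turn about z gives the same grasp; the last joint's range is limited). The gripper opens to 85 mm and grips with 20 to 120 N. Pads are 22 mm wide; open, the fingers measure 114 mm over their backs; the gripper's body (76 mm by 85 mm) begins 54 mm behind the grasp point. The pads swing forward as they close: fully open they stand 13 mm farther back than shut.
Start: joints at [1.132, 0.353, 1.633, -0, 1.155, -0.002], TCP at [0.264, 0.566, 0.405] pointing down, gripper open.
Joint ranges: [-2.63, 2.63], [-0.92, 2.1], [0.06, 2.66], [-1.3, 4.44], [0, 2.69], [-3.02, 3.02]. Speed limits (rad/s): [2.22, 2.22, 2.79, 3.14, 3.14, 3.14].

INTERFACE

Orientations are given as a rotation vector (axis times angle).
In Python, from cell import manip, viewer gives the robot as it stands.
- The arm moves only by the tool send_rows, never from a script. Its argument "motion" is a list of rows, each a list of 5 numbers: the shift along the tool's x, y, z in m, then the turn about the tool's z in rad, then the finger opening in m, from 0 to 0.0854. In form: [[dx, dy, dz, twist, jaw], ...]. A call has 1 to 5 rows; each row shifts and turns the pose as measured when the row begins, along the tool's axes as they then stand; what a row does not reach is not made up. A row lasts 1/10 s, in which the tool goes at most 50 mm and 8.59 degrees, less where a joint would pass 70% of its speed; a pose out of reach is approached as far as the arm can. A call is refused whole if a number of a shift passes 0.05 or a number of a turn 0.15, either way. A call with a gripper value outside its range is refused whole. The fingers move at their own pace and stop on an object; the grip force is fixed at half the most. Time passes only in rows, so rows that do not move let the fingers close. It gives the time, the measured TCP pose, the force and the opening at its end, in the units of the state.
- manip.get_state(): the state, without advancing time (a new reading comes with each control period).
- viewer.snapshot(name): name is "scene" or "top" or "wrist"; returns a dict with "image" (384x512x3 uint8, blue, green, red), "fov_y" (degrees; the focal length in pixels is half the picture's height over the tangent of half this angle, whatever the lens; pixels are square), "cx", "cy" (the principal point, pixels), "D" ([k1, k2, p1, p2, k3] as OpenCV has them; the pictures are not rectified), "world_from_camera" (4x4, takes a point from camera to world coordinates); the wrist camera has in their place "hand_eye" (4x4, takes a point from camera to tool coordinates, whose origin is the TCP and whose axes are the tool frame's). Camera axes: x right, y down, z forward; pixel columns grow to the right and rows downward; lengths in m; the calibration is good to about 2 mm. A picture is of the moment at which its call begins: read the wrist's pose just before it. There is no depth.
- manip.close_job(): hands the job in, once; it reports no verdict.
The state is a dict: "time": time; "q": joint angles; "joint_vel": joint speeds; "tau": joint torques, N m; "ee_pos": TCP position; "ee_rot": TCP orientation; "ft_force": force on the tool from outside, world axes, zero at the start; "torque": the same for the moment, N m; "grip_width": finger opening in m.
Only numpy, scipy, OpenCV 4.12 (cv2) and the standard library are available. Lean on these libraries where they do the work, as an engineer would, in place of code of your own. Each camera call takes 0.05 s, during which the arm holds its last target.

TASK

The collar on the winch shaft is loose. Turn it by its orange thumb screw until the screw sits squarely over the flat milled on the shaft, which is hidden under the collar and must be found by feel, then tighten the screw clockwise until it is snug on the flat and let go. Never force the screw hard against the shaft, and leave the other things on the bench alone.

Things in the scene. Friction and masses are not known exactly. Their poses are not given: they have to be found in the camera images.
- axis (a point): Point on the shaft's axis at mid collar, 100 mm above the bench, fixed in the winch stand (red plate 240 x 380 x 12 mm, bolted down). y runs along the level shaft, z is up, x points across the shaft, away from the robot. Free length of shaft from here: 97 mm to the green gear head at +y (top 147 mm above the bench), 120 mm to the green bearing at -y (top 133 mm).
- shaft: Steel shaft, 36 mm diameter, fixed; origin at axis; its frame does not tell where the flat is. The flat, hidden in the collar, is 15 mm from the axis (3 mm deep, 20 mm wide) and spans 0.586 rad either side of its middle. The middle faces some direction, new each run, met by the screw at a collar value between -0.5 and 0.6.
- collar (a joint): Turn of the dark steel collar (64 mm diameter, 26 mm wide, brass band) about the shaft: 0 = thumb screw straight up, positive = leaning to -x of axis (to the robot). Stops at -1.35 and 1.35. Starts leaning away, about -1.15, off the flat. Dry friction about 0.6 N m; stays where left; cannot slide along the shaft.
- screw (a joint): Turn of the thumb screw about its axis, which points radially at the shaft; positive = clockwise seen from outside = tightening. Starts between -0.1 and 0.1; at 0 the bar lies square to the shaft; range -0.5 to 2. Moves 4.5 mm inward per rad; dry friction about 0.2 N m. Its pad first touches at 0.16 on the full round of the shaft, at 0.82 squarely on the flat, in between when off the flat's middle.
- knob (a point): Centre of the screw's orange plastic bar: 40 mm long, 12 mm thick, 24 mm high along the screw's axis; white dot on top at one end. x along the bar, y across its thickness, z outward along the screw. 68 mm from the shaft's axis with the screw at 0, 4.5 mm nearer per rad screwed in. The bar's underside is 24 mm clear of the collar; between them is a 10 mm stem.
- pad: White nylon pad at the screw's inner end, hidden in the collar: 16 mm across (square to the shaft) x 12 mm, flat face 18.7 mm from the shaft's axis with the screw at 0. Gives about 35 N/mm: each 0.1 rad past first touch adds about 16 N and 0.07 N m of turning moment. Snug is 0.08 to 0.2 rad past touching the flat squarely; over 45 N spoils it.
- spare_collar: Loose steel ring, 60 mm diameter, 22 mm high, on the red plate's near side; bystander. Origin under its middle.
- grease_tin: Pale jar with a yellow band, 60 mm diameter, 55 mm high, red lid, on the red plate's far side; bystander. Origin under its middle.
- spray_can: White spray can, 64 mm diameter, 170 mm high; bystander. Origin under its middle.
- glue_bottle: White bottle, 52 mm diameter, 130 mm high, red cap; bystander. Origin under its middle.
- screw_jar: Pale jar, 84 mm diameter, 110 mm high, blue lid; bystander. Origin under its middle.
- oil_bottle: Blue bottle, 66 mm diameter, 190 mm high, black cap; bystander. Origin under its middle.
- wrench: Steel spanner lying on the bench; bystander.
- driver: Screwdriver lying on the bench; bystander.

How it is judged:
At the end, for the whole second after the job is handed in: The screw is turned in beyond 0.88 rad, which it can only be with the pad squarely on the flat (within about 0.1 rad), its pad bears on the flat with more than 5 N, and collar and screw are at rest and released (value of joint screw above 0.88 rad and contact force between pad and shaft above 5 N and velocity of joint each of collar, screw below 0.05 rad/s); the robot touches nothing.
It fails at once if the pad is forced against the shaft with more than 45 N (contact force between pad and shaft above 45 N).
It fails at once if a bystander is shifted by more than 30 mm or knocked over (distance of any of spare_collar, grease_tin, spray_can, glue_bottle, screw_jar, oil_bottle, wrench, driver from where it was at the start of the episode above 0.03 m or angle between any of spare_collar, grease_tin, spray_can, glue_bottle, screw_jar, oil_bottle's own z axis and vertical above 0.5 rad).
It also fails if it takes over 72 s, if anything falls off the work surface, if the arm or the gripper's body presses on something with over 40 N, if the wrist force passes 120 N, or if a joint passes its speed limit or range.

## Working session

There is one attempt and no reset: what is moved stays moved. The work goes in short steps, Python scripts to look and compute and a tool call to move; the robot and the scene stay as the last step left them, time stands still between calls to the robot, and variables do not carry over. Pictures are saved under pics/ and viewed, and the job is handed in when it is done.

Besides the shell and the picture viewer there is one more tool, called after "Call:" as name([rows], argument=value, ...), one row to a line, values as JSON. send_rows: Moves the arm, as the interface text tells. Its arguments: {"type":"object","properties":{"motion":{"type":"array"}},"required":["motion"]}

```bash
ls; mkdir -p pics; python3 - <<'E'
from cell import manip, viewer
import cv2,numpy as np
print(manip.get_state())
for n in ["scene","top","wrist"]:
    s=viewer.snapshot(n); cv2.imwrite(f"pics/{n}0.png",s["image"])
    print(n,s["fov_y"],s["cx"],s["cy"],s["D"]); print(np.round(s.get("world_from_camera",s.get("hand_eye")),4).tolist())
E
```

```text
pics
{'time': 0.0, 'q': array([ 1.13161159e+00,  3.53648669e-01,  1.63414833e+00,  1.04114816e-07,
        1.15519678e+00, -2.40903634e-03]), 'joint_vel': array([ 6.30071007e-04, -2.44159337e-03,  2.95697657e-04, -5.76738569e-04,
       -5.40758964e-04, -4.27724491e-05]), 'tau': array([ 4.09567641e-03, -6.05247903e+01, -3.42072058e+01,  2.86773939e-04,
        9.21922037e-03,  1.85978115e-05]), 'ee_pos': array([0.26429032, 0.56610502, 0.40395511]), 'ee_rot': array([ 2.64933376e+00,  1.68698608e+00, -1.85895155e-03]), 'ft_force': array([-0.54265808,  0.47541365,  0.04577959]), 'torque': array([0.01104087, 0.00664091, 0.01378386]), 'grip_width': 0.08526136406318784}
scene 47.23792995247544 249.04701951621453 179.85692510777693 [-0.02390743  0.          0.          0.          0.        ]
[[-0.8472, 0.3836, -0.3675, 1.0271], [0.5312, 0.6087, -0.5893, 0.7275], [-0.0024, -0.6945, -0.7195, 1.0005], [0.0, 0.0, 0.0, 1.0]]
top 45.303124141973406 252.31590533344533 192.3014025199801 [-0.04943317  0.          0.          0.          0.        ]
[[-0.0244, -0.9936, 0.1104, 0.4264], [-0.9997, 0.0253, 0.0061, 0.0172], [-0.0089, -0.1102, -0.9939, 1.5061], [0.0, 0.0, 0.0, 1.0]]
wrist 70.49341719233267 255.88393267859195 188.65816238876718 [-0.06127181  0.          0.          0.          0.        ]
[[1.0, 0.0007, 0.0001, 0.0001], [-0.0007, 0.9541, 0.2994, -0.0772], [0.0002, -0.2994, 0.9541, 0.0315], [0.0, 0.0, 0.0, 1.0]]
```

View pics/scene0.png

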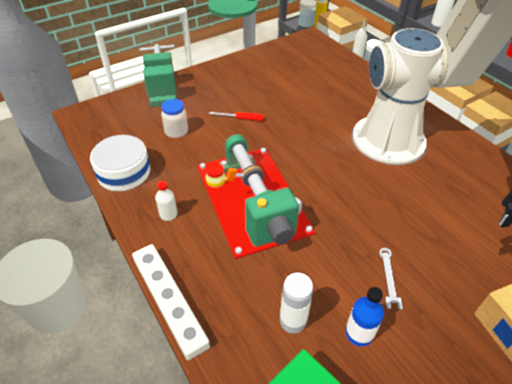

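View pics/top0.png

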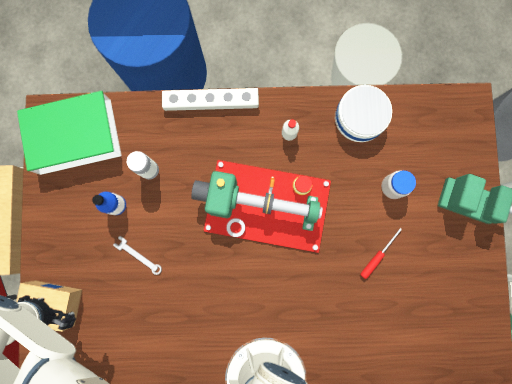

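View pics/wrist0.png

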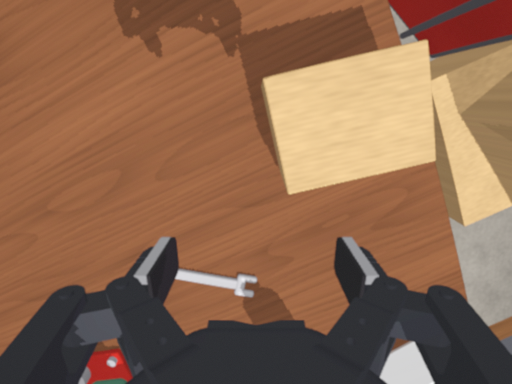

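```bash
python3 - <<'E'
import cv2
a=cv2.imread("pics/top0.png")[150:265,190:345]; cv2.imwrite("pics/topz.png",cv2.resize(a,None,fx=5,fy=5,interpolation=2))
a=cv2.imread("pics/scene0.png")[125:260,190:325]; cv2.imwrite("pics/scenez.png",cv2.resize(a,None,fx=4.4,fy=4.4,interpolation=2))
E
```

```text
(no output)
```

View pics/topz.png

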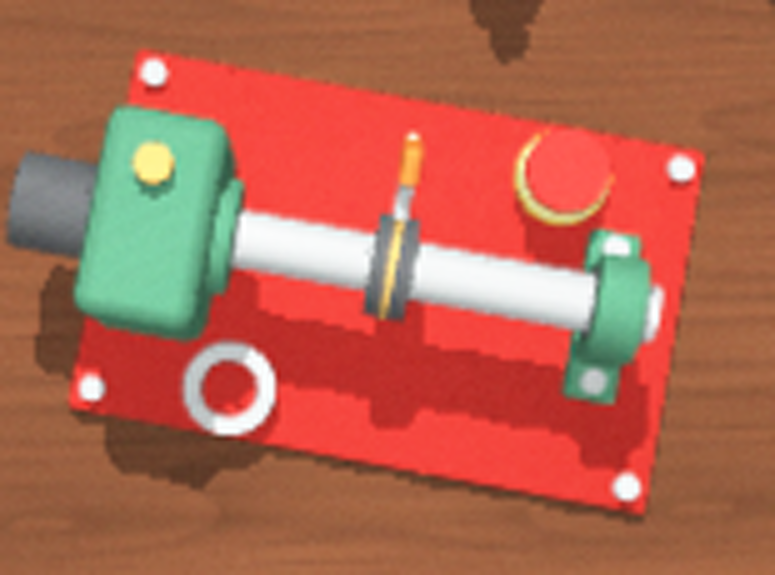

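View pics/scenez.png

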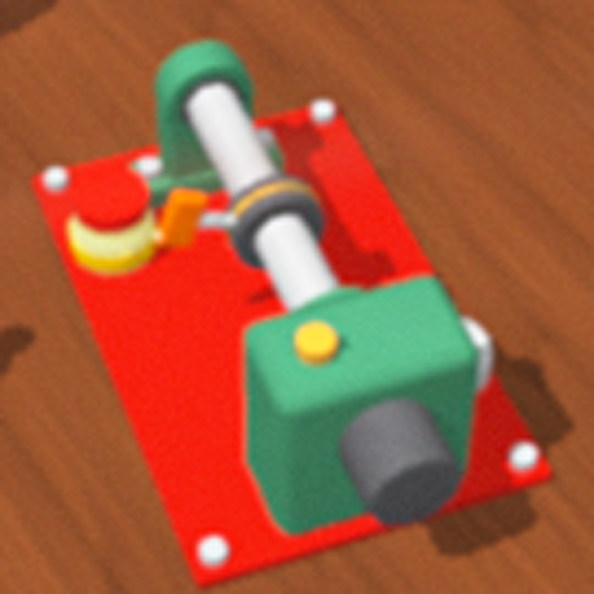

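```bash
cat > h.py <<'E'
import numpy as np, cv2
from scipy.spatial.transform import Rotation as R
def cam(s, st=None):
    K=np.array([[0,0,s["cx"]],[0,0,s["cy"]],[0,0,1.]]); f=192/np.tan(np.radians(s["fov_y"])/2); K[0,0]=K[1,1]=f
    if "world_from_camera" in s: T=np.array(s["world_from_camera"])
    else:
        B=np.eye(4); B[:3,:3]=R.from_rotvec(st["ee_rot"]).as_matrix(); B[:3,3]=st["ee_pos"]; T=B@np.array(s["hand_eye"])
    return K,np.array(s["D"],float),T
def ray(c,px):
    K,D,T=c; u=cv2.undistortPoints(np.array([[px]],float),K,D)[0,0]
    d=T[:3,:3]@np.array([u[0],u[1],1]); return T[:3,3],d/np.linalg.norm(d)
def atz(c,px,z):
    o,d=ray(c,px); return o+d*(z-o[2])/d[2]
def proj(c,P):
    K,D,T=c; Ti=np.linalg.inv(T); r=cv2.Rodrigues(Ti[:3,:3])[0]
    return cv2.projectPoints(np.atleast_2d(P).astype(float),r,Ti[:3,3],K,D)[0][:,0]
def tri(c1,p1,c2,p2):
    A=np.zeros((3,3));b=np.zeros(3)
    for c,p in((c1,p1),(c2,p2)):
        o,d=ray(c,p);M=np.eye(3)-np.outer(d,d);A+=M;b+=M@o
    return np.linalg.solve(A,b)
E
python3 - <<'E'
from h import *
from cell import viewer
c=cam(viewer.snapshot("top"))
f=lambda x,y:(x/5+190-.4,y/5+150-.4)
P=[atz(c,f(*p),.012) for p in [(137,50),(705,153),(645,517),(70,410)]]
for p in P: print(p)
ctr=sum(P)/4; print("ctr",ctr)
for a,b in((0,1),(3,2),(0,3),(1,2)): d=P[b]-P[a]; print(np.linalg.norm(d),np.degrees(np.arctan2(d[1],d[0])))
# shaft edges at z=.1 
print("collar",atz(c,f(392,267),.115))
for p in [(237,238),(595,298)]: print(atz(c,f(*p),.1))
s=cam(viewer.snapshot("scene"))
g=lambda x,y:(x/4.4+190-.4,y/4.4+125-.4)
print("knob",tri(c,f(411,160),s,g(184,218)))
E
```

```text
[0.70384486 0.140176   0.012     ]
[ 0.62578681 -0.23101566  0.012     ]
[ 0.39026887 -0.18230198  0.012     ]
[0.46826345 0.18746962 0.012     ]
ctr [ 0.547041 -0.021418  0.012   ]
0.3793103079280943 -101.87571462642991
0.37790764585484554 -101.91060411094095
0.24028168427081012 168.6486011612602
0.24050306275566494 168.31393441043863
collar [ 0.54712463 -0.02099246  0.115     ]
[0.56870442 0.07328185 0.1       ]
[ 0.52622603 -0.1451307   0.1       ]
knob [ 0.61064125 -0.03389753  0.12624382]
```

Call:
send_rows([
  [0,0,0,-0.115,0.085],
  [0,0,0,-0.116,0.085],
])

```text
time: 0.45
ee_pos: [0.2643, 0.5661, 0.404]
ee_rot: [2.432, 1.988, -0.002]
ft_force: [-0.3, -0.4, 0.1]
grip_width: 0.0852
```

```bash
cat >> h.py <<'E'
A=np.array([.547,-.0212,.1]); YAW=-.204
X=np.array([np.cos(YAW),np.sin(YAW),0]); Y=np.array([-np.sin(YAW),np.cos(YAW),0]); Z=np.array([0,0,1.])
def knob(phi,s=0,r=None):
    r=.068-.0045*s if r is None else r
    return A+r*(-np.sin(phi)*X+np.cos(phi)*Z)
def here():
    from cell import manip
    st=manip.get_state(); M=R.from_rotvec(st["ee_rot"]).as_matrix()
    g=st["ee_pos"]+.155*M[:,2]; d=g-A
    th=np.arctan2(M[1,0],M[0,0])
    print("t %.2f grasp(local mm) x%.1f y%.1f z%.1f th-shaft %.3f tilt %.3f q6 %.2f w %.1fmm"%(st["time"],*(1e3*np.array([d@X,d@Y,d[2]])),th-(YAW+np.pi/2),np.hypot(M[0,2],M[1,2]),st["q"][5],1e3*st["grip_width"]))
    F=st["ft_force"];T=st["torque"]
    print(" F local",np.round([F@X,F@Y,F@Z],1),"M",np.round([T@X,T@Y,T@Z],3))
    return st,M,g
def go(t):
    st,M,g=here(); d=M.T@(t-g); print("need tool mm",np.round(1e3*d,1))
E
python3 -c "
from h import *
go(knob(-1.15)+np.array([0,0,.12]))"
```

```text
t 0.45 grasp(local mm) x-395.8 y517.7 z149.0 th-shaft 0.003 tilt 0.001 q6 -0.24 w 85.2mm
 F local [-0.2 -0.5  0.1] M [ 0.018  0.005 -0.02 ]
need tool mm [-519.3  456.1    1.8]
```

Call:
send_rows([
  [-0.037,0.0325,0,0,0.085],
  [-0.037,0.0325,0,0,0.085],
  [-0.037,0.0325,0,0,0.085],
  [-0.037,0.0325,0,0,0.085],
  [-0.037,0.0325,0,0,0.085],
])

```text
time: 0.95
ee_pos: [0.3878, 0.3523, 0.4031]
ee_rot: [-2.418, -2.004, -0.001]
ft_force: [2.0, 0.3, 0.1]
grip_width: 0.0852
```

Call:
send_rows([
  [-0.037,0.0325,0,0,0.085],
  [-0.037,0.0325,0,0,0.085],
  [-0.037,0.0325,0,0,0.085],
  [-0.037,0.0325,0,0,0.085],
  [-0.037,0.0325,0,0,0.085],
])

```text
time: 1.45
ee_pos: [0.5134, 0.1358, 0.4037]
ee_rot: [-2.418, -2.005, -0.005]
ft_force: [0.5, 0.5, -0.1]
grip_width: 0.0851
```

```bash
python3 -c "
from h import *
go(knob(-1.15)+np.array([0,0,.12]))"
```

```text
t 1.45 grasp(local mm) x-64.5 y147.4 z148.7 th-shaft 0.018 tilt 0.003 q6 -1.13 w 85.1mm
 F local [ 0.4  0.6 -0.1] M [ 0.013  0.028 -0.005]
need tool mm [-149.6  123.9    0.7]
```

Call:
send_rows([
  [-0.037,0.0305,0,0.018,0.06],
  [-0.037,0.0305,0,0,0.06],
  [-0.037,0.0305,0,0,0.06],
  [-0.037,0.0305,0,0,0.06],
  [0,0,0,0,0.06],
])

```text
time: 1.95
ee_pos: [0.6081, -0.0462, 0.4038]
ee_rot: [2.44, 1.976, 0.007]
ft_force: [0.3, 0.5, 0.2]
grip_width: 0.0602
```

```bash
python3 -c "
from h import *
from cell import viewer
st=go(knob(-1.15)+np.array([0,0,.12]))
st,_,_=here()
s=viewer.snapshot('wrist');c=cam(s,st);im=s['image'].copy()
for i in (-1,0,1):
  for p in proj(c,[knob(-1.15)+i*.02*(np.cos(1.15)*X-np.sin(1.15)*Z),A+i*.013*Y+.032*Z]): cv2.circle(im,tuple(int(round(v)) for v in p),2,(255,0,255),-1)
cv2.imwrite('pics/w1.png',cv2.resize(im,None,fx=1.5,fy=1.5))
"
```

```text
t 1.95 grasp(local mm) x65.6 y-11.8 z148.8 th-shaft -0.005 tilt 0.005 q6 -1.44 w 60.2mm
 F local [0.2 0.6 0.2] M [-0.012 -0.008  0.057]
need tool mm [11.8 -3.6  1.1]
t 1.95 grasp(local mm) x65.6 y-11.8 z148.8 th-shaft -0.005 tilt 0.005 q6 -1.44 w 60.2mm
 F local [0.2 0.6 0.2] M [-0.012 -0.008  0.057]
```

View pics/w1.png

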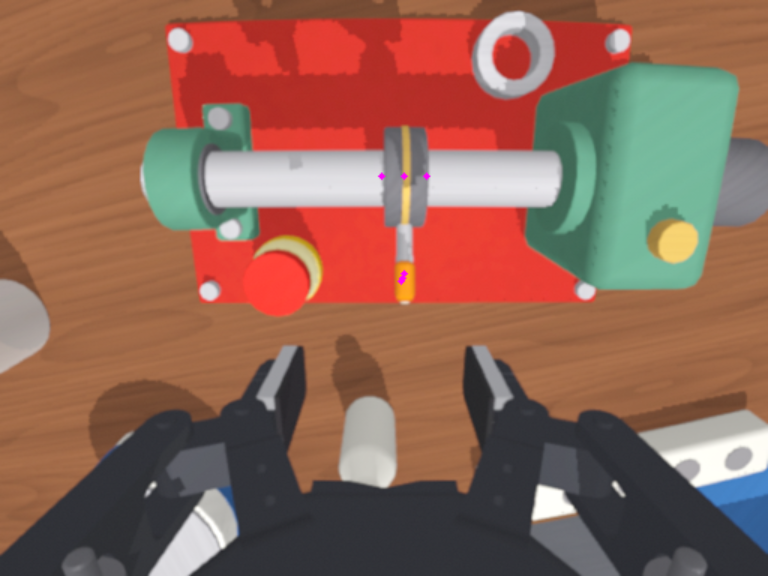

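Call:
send_rows([
  [0.012,-0.004,0.03,-0.005,0.06],
  [0,0,0.04,0,0.05],
  [0,0,0.03,0,0.04],
  [0,0,0.018,0,0.03],
  [0,0,0,0,0.03],
])

```text
time: 2.5
ee_pos: [0.6048, -0.0281, 0.283]
ee_rot: [2.436, 1.984, 0.01]
ft_force: [-0.4, 0.0, 0.2]
grip_width: 0.0303
```

```bash
cat > look.py <<'E'
from h import *
from cell import viewer,manip
import sys
def look(name,phi=-1.15,s=0):
    st,_,_=here()
    v=viewer.snapshot('wrist');c=cam(v,st);im=cv2.resize(v['image'],None,fx=1.5,fy=1.5)
    cv2.imwrite('pics/'+name+'.png',im)
    return c,v['image']
if __name__=="__main__":
    look(sys.argv[1])
E
python3 -c "
from look import *
go(knob(-1.15))
look('w2')"
```

```text
t 2.50 grasp(local mm) x58.6 y5.7 z28.0 th-shaft 0.000 tilt 0.006 q6 -1.42 w 30.3mm
 F local [-0.4 -0.1  0.2] M [0.01  0.002 0.047]
need tool mm [-5.7  3.5  0.2]
t 2.50 grasp(local mm) x58.6 y5.7 z28.0 th-shaft 0.000 tilt 0.006 q6 -1.42 w 30.3mm
 F local [-0.4 -0.1  0.2] M [0.01  0.002 0.047]
```

View pics/w2.png

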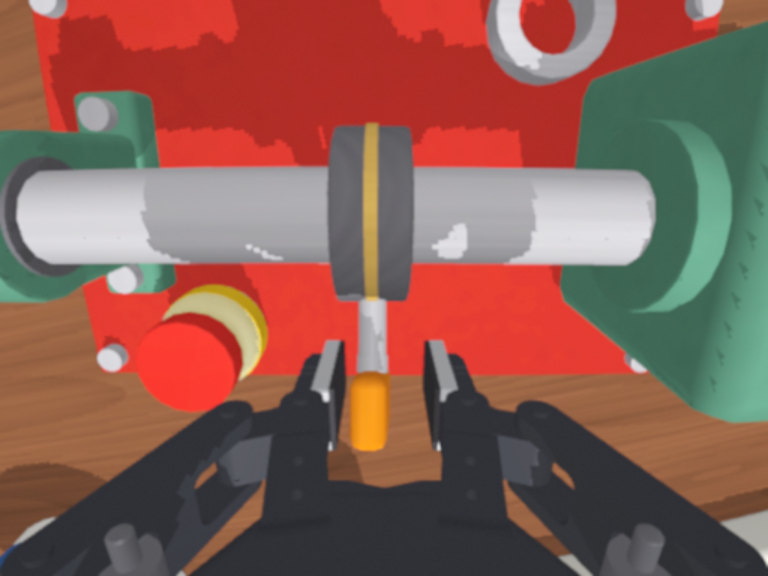

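Call:
send_rows([
  [-0.0057,0.0035,0,0,0.03],
  [0,0,0,0,0.03],
  [0,0,0,0,0.008],
  [0,0,0,0,0.008],
  [0,0,0,0,0.008],
])

```text
time: 3.05
ee_pos: [0.6085, -0.0339, 0.2886]
ee_rot: [2.432, 1.982, 0.018]
ft_force: [0.5, 0.1, -7.4]
grip_width: 0.0114
```

```bash
python3 -c "
from look import *
go(knob(-1.15))"
```

```text
t 3.05 grasp(local mm) x64.4 y1.1 z33.6 th-shaft 0.001 tilt 0.012 q6 -1.43 w 11.4mm
 F local [ 0.4  0.2 -7.4] M [ 0.17  -0.367  0.029]
need tool mm [-1.1 -2.4  5.8]
```

Call:
send_rows([
  [0,0,0,0,0.008],
])

```text
time: 3.15
ee_pos: [0.6085, -0.0338, 0.2885]
ee_rot: [2.432, 1.982, 0.018]
ft_force: [0.7, 0.1, -5.9]
grip_width: 0.0112
```

```bash
python3 -c "
from look import *
go(knob(-1.15)); look('w3')"
```

```text
t 3.15 grasp(local mm) x64.4 y1.1 z33.5 th-shaft 0.001 tilt 0.012 q6 -1.43 w 11.2mm
 F local [ 0.7  0.2 -5.9] M [ 0.185 -0.272  0.013]
need tool mm [-1.1 -2.4  5.7]
t 3.15 grasp(local mm) x64.4 y1.1 z33.5 th-shaft 0.001 tilt 0.012 q6 -1.43 w 11.2mm
 F local [ 0.7  0.2 -5.9] M [ 0.185 -0.272  0.013]
```

View pics/w3.png

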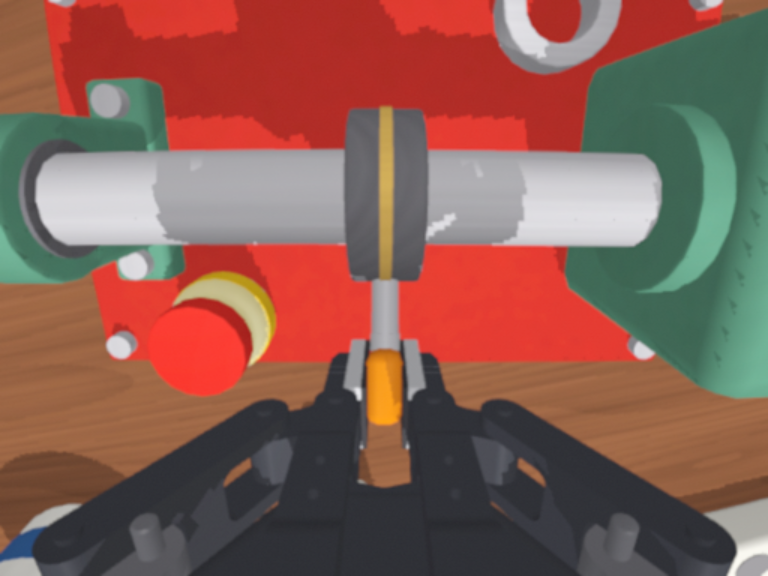

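Call:
send_rows([
  [0,-0.0036,-0.0061,0,0.008],
  [0,-0.0042,-0.0057,0,0.008],
  [0,-0.0048,-0.0052,0,0.008],
])

```text
time: 3.5
ee_pos: [0.5973, -0.0315, 0.3035]
ee_rot: [2.429, 1.98, 0.023]
ft_force: [7.3, -0.8, -14.8]
grip_width: 0.0113
```

```bash
cat >> h.py <<'E'
def arc(r=.0715,n=5,dphi=.1):
    st,M,g=here(); d=g-A; x,z=d@X,d[2]; ph=np.arctan2(-x,z); print("r %.1f phi %.3f"%(1e3*np.hypot(x,z),ph))
    p=g
    for k in range(1,n+1):
        t=A+r*(-np.sin(ph+k*dphi)*X+np.cos(ph+k*dphi)*Z); print(np.round(1e3*(M.T@(t-p)),1)); p=t
E
python3 -c "
from h import *
arc()"
```

```text
t 3.50 grasp(local mm) x53.6 y1.2 z48.6 th-shaft 0.001 tilt 0.017 q6 -1.43 w 11.3mm
 F local [  7.3   0.7 -14.8] M [ 0.155 -1.507  0.115]
r 72.4 phi -0.835
[-1.1 -5.6 -4.6]
[ 0.  -5.5 -4.6]
[ 0.  -5.9 -4. ]
[ 0.  -6.3 -3.4]
[ 0.  -6.6 -2.8]
```

Call:
send_rows([
  [-0.0008,-0.0053,-0.0047,0,0.008],
  [0,-0.0056,-0.0043,0,0.008],
  [0,-0.0059,-0.0039,0,0.008],
  [0,-0.0063,-0.0034,0,0.008],
  [0,-0.0066,-0.0028,0,0.008],
])

```text
time: 4.0
ee_pos: [0.5716, -0.0265, 0.3214]
ee_rot: [2.419, 1.974, 0.042]
ft_force: [7.6, -1.2, -14.5]
grip_width: 0.011
```

```bash
python3 -c "
from look import *
arc();look('w4')"
```

```text
t 4.00 grasp(local mm) x30.1 y1.1 z66.5 th-shaft 0.002 tilt 0.033 q6 -1.42 w 11.0mm
 F local [  7.7   0.3 -14.5] M [ 0.16  -1.745  0.127]
r 73.0 phi -0.425
[-1.1 -7.2 -1.5]
[ 0.  -6.8 -2.2]
[ 0.  -7.  -1.5]
[ 0.  -7.1 -0.8]
[ 0.  -7.1 -0.1]
t 4.00 grasp(local mm) x30.1 y1.1 z66.5 th-shaft 0.002 tilt 0.033 q6 -1.42 w 11.0mm
 F local [  7.7   0.3 -14.5] M [ 0.16  -1.745  0.127]
```

View pics/w4.png

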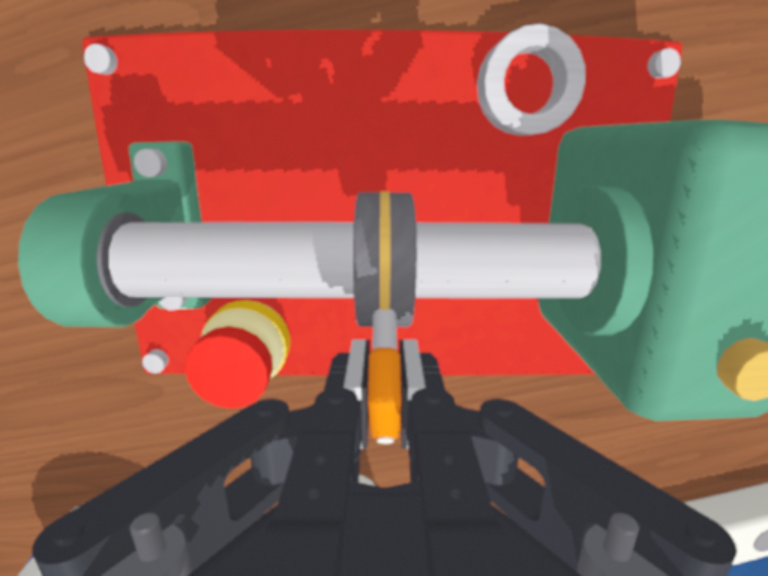

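Call:
send_rows([
  [-0.0008,-0.0068,-0.002,0,0.008],
  [0,-0.0069,-0.0019,0,0.008],
  [0,-0.007,-0.0012,0,0.008],
  [0,-0.0071,-0.0005,0,0.008],
  [0,0,0,0,0.008],
])

```text
time: 4.55
ee_pos: [0.5495, -0.0223, 0.3277]
ee_rot: [2.402, 1.964, 0.068]
ft_force: [-0.2, 1.9, -10.5]
grip_width: 0.0105
```

```bash
python3 -c "
from look import *
arc();look('w5')
st,M,g=here();print(M[:,2]@X,M[:,2]@Y)"
```

```text
t 4.55 grasp(local mm) x11.5 y1.0 z73.0 th-shaft 0.004 tilt 0.058 q6 -1.42 w 10.5mm
 F local [ -0.6   1.8 -10.5] M [0.131 0.179 0.109]
r 73.9 phi -0.157
[-1.  -7.6  1.1]
[ 0.  -7.1 -0.5]
[ 0.  -7.1  0.3]
[ 0.  -7.1  1. ]
[ 0.  -6.9  1.7]
t 4.55 grasp(local mm) x11.5 y1.0 z73.0 th-shaft 0.004 tilt 0.058 q6 -1.42 w 10.5mm
 F local [ -0.6   1.8 -10.5] M [0.131 0.179 0.109]
t 4.60 grasp(local mm) x11.3 y1.0 z72.9 th-shaft 0.004 tilt 0.057 q6 -1.42 w 10.8mm
 F local [ 2.   1.3 -7.5] M [ 0.061 -0.709  0.128]
0.055861593264520094 0.01040344702892803
```

View pics/w5.png

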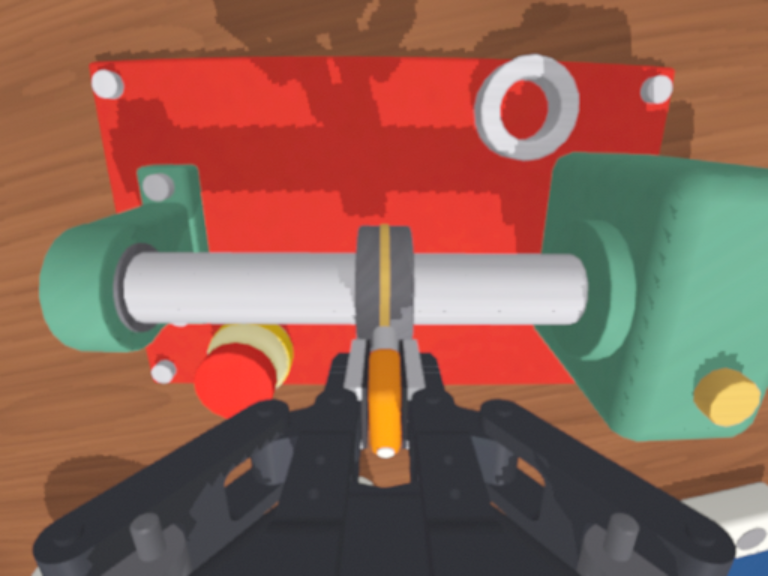

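```bash
cat >> look.py <<'E'
def orange(im):
    h=cv2.cvtColor(im,cv2.COLOR_BGR2HSV); return cv2.inRange(h,(8,150,120),(22,255,255))
def barpts(phi,s):
    r=-np.sin(phi)*X+np.cos(phi)*Z; t=np.cos(phi)*X+np.sin(phi)*Z
    # clockwise seen from outside: rotation by -s about r
    Q=R.from_rotvec(-s*r); b=Q.apply(t); w=Q.apply(Y); K=knob(phi,s)
    return K,b,w,r
def overlay(name,phi,s,im,c):
    K,b,w,r=barpts(phi,s); im=cv2.resize(im,None,fx=1.5,fy=1.5)
    pr=lambda P:tuple(int(round(v*1.5)) for v in proj(c,P)[0])
    cor=lambda i,j,k:pr(K+.02*i*b+.006*j*w+.012*k*r)
    for k in(-1,1):
        q=[cor(1,1,k),cor(1,-1,k),cor(-1,-1,k),cor(-1,1,k)]
        cv2.polylines(im,[np.array(q)],True,(255,0,255) if k==1 else (255,255,0),1)
    cv2.circle(im,pr(A+.032*Z),2,(255,0,255),-1)
    cv2.imwrite('pics/'+name+'.png',im)
E
python3 -c "
from look import *
c,im=look('w5b')
overlay('w5o',-.16,0,im,c)
m=orange(im);m=cv2.getRectSubPix(im,(100,160),(256,290));cv2.imwrite('pics/w5z.png',cv2.resize(m,None,fx=4,fy=4))
for ph in (-.05,-.1,-.15,-.2,-.25,-.3):
  K,b,w,r=barpts(ph,0);print(ph,proj(c,K+.016*b+.012*r),proj(c,K-.02*b+.012*r))
"
```

```text
t 4.60 grasp(local mm) x11.3 y1.0 z72.9 th-shaft 0.004 tilt 0.057 q6 -1.42 w 10.8mm
 F local [ 2.   1.3 -7.5] M [ 0.061 -0.709  0.128]
-0.05 [[253.31879365 280.36263108]] [[253.42121632 219.25064074]]
-0.1 [[253.30778615 285.03106768]] [[253.41020775 227.85994122]]
-0.15 [[253.29695962 289.189531  ]] [[253.39896237 236.17740329]]
-0.2 [[253.28634104 292.84361422]] [[253.38754681 244.14830998]]
-0.25 [[253.27595447 296.00316994]] [[253.3760231  251.72494501]]
-0.3 [[253.26582134 298.68158847]] [[253.36444829 258.86712786]]
```

View pics/w5o.png

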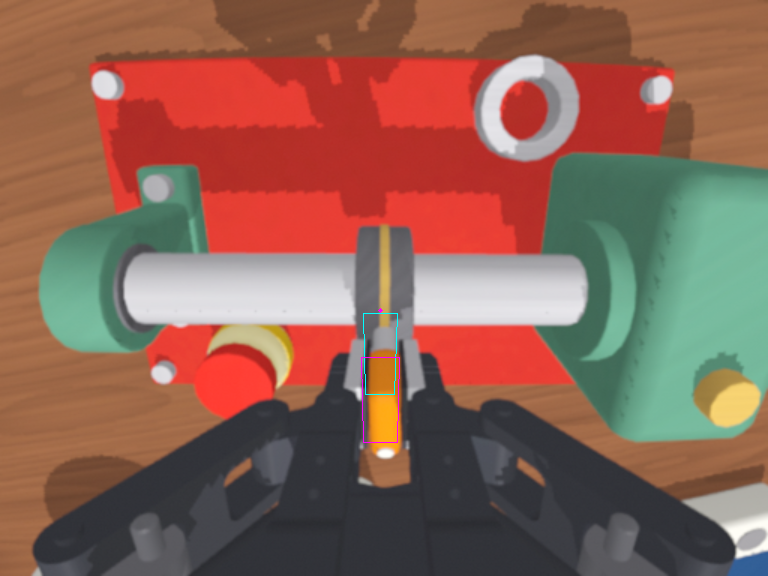

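View pics/w5z.png

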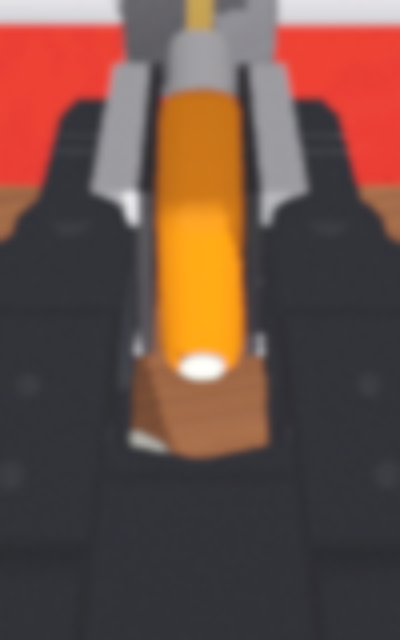

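```bash
sed -i 's/^A=np.array.*/A=np.array([.5472,-.0202,.1])/' h.py; python3 -c "
from h import *
go(knob(-.33))"
```

```text
Traceback (most recent call last):
  File "h.py", line 23, in <module>
    X=np.array([np.cos(YAW),np.sin(YAW),0]); Y=np.array([-np.sin(YAW),np.cos(YAW),0]); Z=np.array([0,0,1.])
                       ^^^
NameError: name 'YAW' is not defined
```

Call:
send_rows([
  [0,0,0,0,0.025],
  [0,0,0,0,0.025],
])

```text
time: 4.85
ee_pos: [0.5496, -0.0223, 0.3285]
ee_rot: [2.404, 1.964, 0.067]
ft_force: [0.3, 0.3, -0.1]
grip_width: 0.025
```

```bash
python3 -c "
from look import *
go(knob(-.33))
c,im=look('w6')
overlay('w6o',-.33,0,im,c)"
```

```text
Traceback (most recent call last):
  File "look.py", line 1, in <module>
    from h import *
  File "h.py", line 23, in <module>
    X=np.array([np.cos(YAW),np.sin(YAW),0]); Y=np.array([-np.sin(YAW),np.cos(YAW),0]); Z=np.array([0,0,1.])
                       ^^^
NameError: name 'YAW' is not defined
```

```bash
sed -i 's/^A=np.array.*/A=np.array([.5472,-.0202,.1]); YAW=-.204/' h.py; python3 -c "
from look import *
go(knob(-.33))
c,im=look('w6')
overlay('w6o',-.33,0,im,c)"
```

```text
t 4.85 grasp(local mm) x11.4 y0.0 z73.7 th-shaft 0.004 tilt 0.057 q6 -1.42 w 25.0mm
 F local [ 0.2  0.4 -0.1] M [0.012 0.056 0.023]
need tool mm [-0.2 10.1 10. ]
t 4.85 grasp(local mm) x11.4 y0.0 z73.7 th-shaft 0.004 tilt 0.057 q6 -1.42 w 25.0mm
 F local [ 0.2  0.4 -0.1] M [0.012 0.056 0.023]
```

View pics/w6o.png

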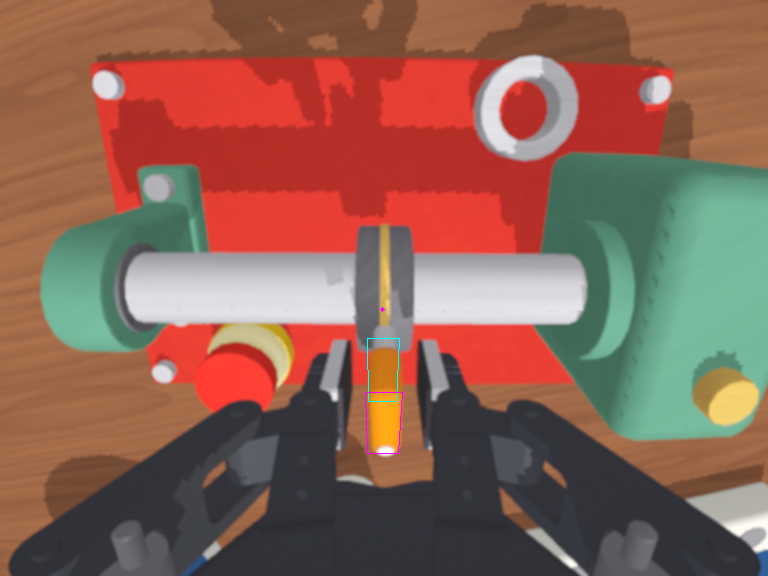

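Call:
send_rows([
  [0,0.01,0.01,0,0.025],
  [0,0,0,0,0.025],
  [0,0,0,0,0.008],
  [0,0,0,0,0.008],
  [0,0,0,0,0.008],
])

```text
time: 5.4
ee_pos: [0.5614, -0.0246, 0.3192]
ee_rot: [2.403, 1.964, 0.068]
ft_force: [-0.7, 0.1, 0.5]
grip_width: 0.0115
```

```bash
python3 -c "
from look import *
go(knob(-.33));arc(r=.068,dphi=.13,n=3)"
```

```text
t 5.40 grasp(local mm) x23.5 y0.2 z64.4 th-shaft 0.004 tilt 0.057 q6 -1.42 w 11.5mm
 F local [-0.7 -0.   0.5] M [-0.059  0.132  0.146]
need tool mm [-0.2 -1.5  0. ]
t 5.40 grasp(local mm) x23.5 y0.2 z64.4 th-shaft 0.004 tilt 0.057 q6 -1.42 w 11.5mm
 F local [-0.7 -0.   0.5] M [-0.059  0.132  0.146]
r 68.6 phi -0.350
[-0.2 -8.6 -2.4]
[ 0.  -8.6 -1.9]
[ 0.  -8.8 -0.7]
```

Call:
send_rows([
  [0,-0.0088,-0.0025,0,0.008],
  [0,-0.009,-0.0022,0,0.008],
  [0,-0.009,-0.001,0,0.008],
])

```text
time: 5.7
ee_pos: [0.5397, -0.0202, 0.3235]
ee_rot: [2.39, 1.956, 0.087]
ft_force: [17.5, -4.0, -15.3]
grip_width: 0.0109
```

```bash
python3 -c "
from look import *
arc(r=.068,dphi=.13,n=2)
c,im=look('w7')
overlay('w7o',-.05,0,im,c)"
```

```text
t 5.70 grasp(local mm) x4.4 y0.2 z69.0 th-shaft 0.006 tilt 0.076 q6 -1.41 w 10.9mm
 F local [ 17.9  -0.4 -15.3] M [-0.314 -2.733  0.091]
r 69.1 phi -0.063
[-0.2 -9.   0.5]
[ 0.  -8.8  0.5]
t 5.70 grasp(local mm) x4.4 y0.2 z69.0 th-shaft 0.006 tilt 0.076 q6 -1.41 w 10.9mm
 F local [ 17.9  -0.4 -15.3] M [-0.314 -2.733  0.091]
```

View pics/w7o.png

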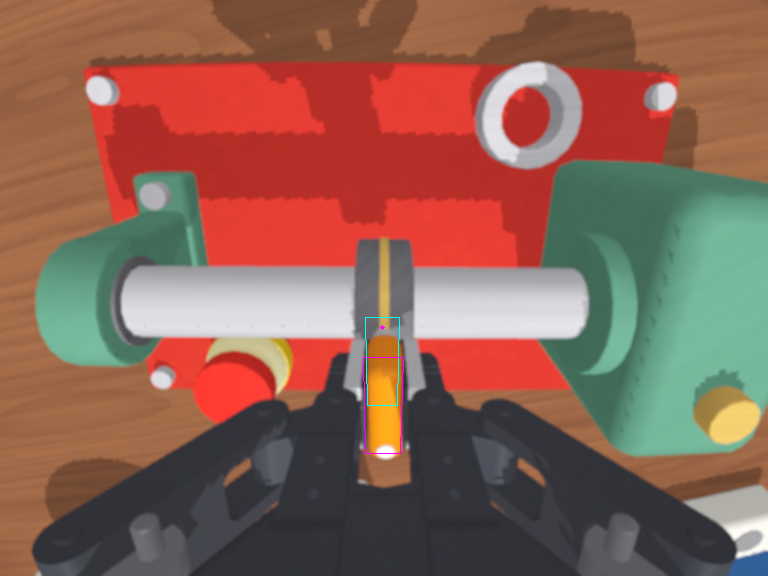

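Call:
send_rows([
  [0,-0.009,-0.0003,0,0.008],
  [0,-0.009,0.0003,0,0.008],
  [0,0,0,0,0.025],
  [0,0,0,0,0.025],
])

```text
time: 6.15
ee_pos: [0.5254, -0.0173, 0.3236]
ee_rot: [2.377, 1.949, 0.106]
ft_force: [-0.5, -0.2, 0.2]
grip_width: 0.0252
```

```bash
cat >> look.py <<'E'
from scipy.optimize import minimize
def fit(c,im,phi0=0,s0=0,show=None):
    h=cv2.cvtColor(im,cv2.COLOR_BGR2HSV)
    m=orange(im)
    n,l,stt,ce=cv2.connectedComponentsWithStats(m)
    # component nearest predicted knob
    p=proj(c,knob(phi0,s0))[0]
    k=min(range(1,n),key=lambda i: 1e9 if stt[i,4]<100 else np.hypot(*(ce[i]-p)))
    m=(l==k).astype(np.uint8)*255
    wh=cv2.inRange(h,(0,0,200),(180,60,255)); d=cv2.dilate(m,np.ones((7,7)))
    n2,l2,s2,c2=cv2.connectedComponentsWithStats(wh&d)
    hull=cv2.convexHull(np.vstack(cv2.findContours(m,cv2.RETR_EXTERNAL,cv2.CHAIN_APPROX_NONE)[0]))
    M=np.zeros_like(m); cv2.fillConvexPoly(M,hull,255)
    dots=[(s2[i,4],c2[i]) for i in range(1,n2)]
    F=4
    big=cv2.resize(M,None,fx=F,fy=F,interpolation=cv2.INTER_LINEAR)>127
    def cost(v):
        K,b,w,r=barpts(v[0],v[1])
        P=[K+.0185*i*b+.0055*j*w+.0115*k*r for i in(-1,1) for j in(-1,1) for k in(-1,1)]+[K+.02*i*b for i in(-1,1)]+[K+.006*i*w for i in (-1,1)]
        q=proj(c,np.array(P))+[v[2],v[3]]
        hh=cv2.convexHull(((q+.5)*F*16-8).astype(np.int32).reshape(-1,1,2))
        B=np.zeros(big.shape,np.uint8); cv2.fillConvexPoly(B,hh,1,shift=4)
        return (B.astype(bool)^big).sum()/big.sum()+ .002*(v[2]**2+v[3]**2)
    best=min((minimize(cost,[phi0+a,s0+b2,0,0],method='Nelder-Mead',options=dict(initial_simplex=np.array([[phi0+a,s0+b2,0,0],[phi0+a+.1,s0+b2,0,0],[phi0+a,s0+b2+.15,0,0],[phi0+a,s0+b2,2,0],[phi0+a,s0+b2,0,2]]),maxiter=200)) for a in(-.1,.1) for b2 in(0,)),key=lambda o:o.fun)
    print("fit phi %.3f s %.3f off %.1f %.1f cost %.3f"%(*best.x,best.fun),"dots",[(int(a),np.round(b,1)) for a,b in dots if a>4])
    if show: overlay(show,best.x[0],best.x[1],im,c)
    return best.x
E
python3 -c "
from look import *
c,im=look('w8')
fit(c,im,-.05,0,'w8o')"
```

```text
t 6.15 grasp(local mm) x-7.3 y0.2 z69.3 th-shaft 0.007 tilt 0.095 q6 -1.40 w 25.2mm
 F local [-0.5 -0.3  0.2] M [-0.009 -0.02  -0.048]
fit phi 0.035 s 0.012 off 1.0 0.7 cost 0.226 dots [(78, array([256.7, 302.1]))]
```

View pics/w8o.png

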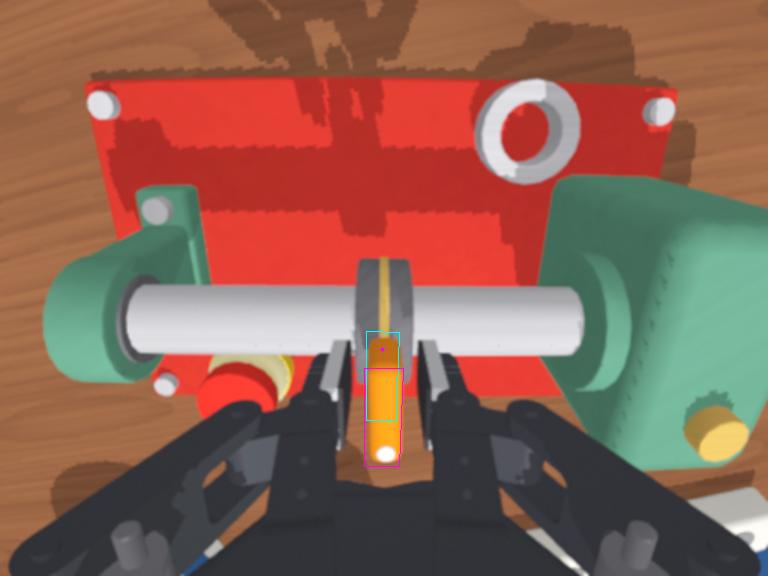

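```bash
python3 -c "
from look import *
im=cv2.imread('pics/w8.png');h=cv2.cvtColor(im,cv2.COLOR_BGR2HSV)
for p in [(384,345),(384,358),(384,400),(384,440),(330,500),(200,50),(375,352),(386,456)]: print(p,h[p[1],p[0]])
"
sed -i 's/cv2.inRange(h,(8,150,120),(22,255,255))/cv2.inRange(h,(12,190,110),(24,255,255))/' look.py
python3 -c "
from look import *
c,im=look('w8b')
fit(c,im,-.05,0,'w8o')"
```

```text
(384, 345) [ 15 221 188]
(384, 358) [ 15 221 190]
(384, 400) [ 19 225 255]
(384, 440) [ 19 226 255]
(330, 500) [113  35  59]
(200, 50) [ 11 140 149]
(375, 352) [ 15 222 183]
(386, 456) [  0   0 255]
t 6.20 grasp(local mm) x-7.5 y0.2 z69.2 th-shaft 0.007 tilt 0.095 q6 -1.40 w 25.0mm
 F local [-0.3 -0.5 -0.3] M [0.015 0.044 0.05 ]
fit phi 0.019 s -0.006 off 1.4 -0.9 cost 0.088 dots [(63, array([256.8, 301.9]))]
```

View pics/w8o.png

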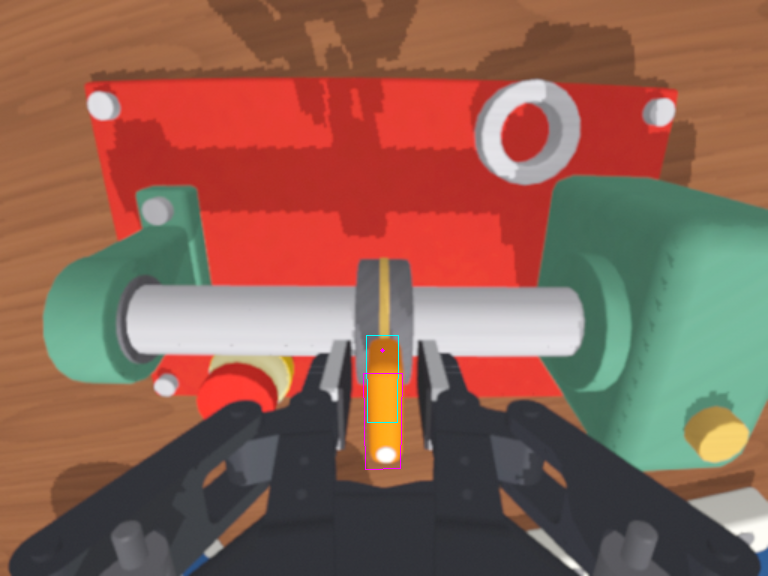

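Call:
send_rows([
  [0,0.0075,0.0015,0,0.025],
  [0,0,0,0,0.025],
  [0,0,0,0,0.008],
  [0,0,0,0,0.008],
  [0,0,0,0,0.008],
])

```text
time: 6.75
ee_pos: [0.5333, -0.019, 0.3227]
ee_rot: [2.378, 1.95, 0.103]
ft_force: [0.2, 0.2, 0.9]
grip_width: 0.0108
```

```bash
python3 -c "
from look import *
go(knob(0))"
```

```text
t 6.75 grasp(local mm) x0.5 y0.2 z68.4 th-shaft 0.007 tilt 0.093 q6 -1.41 w 10.8mm
 F local [0.2 0.2 0.9] M [-0.122  0.085  0.096]
need tool mm [-0.2 -0.5  0.3]
```

Call:
send_rows([
  [0,0,0,0.03,0.008],
  [0,0,0,0.03,0.008],
])

```text
time: 6.95
ee_pos: [0.5332, -0.019, 0.3225]
ee_rot: [2.44, 1.875, 0.106]
ft_force: [0.5, -1.3, -1.9]
grip_width: 0.0115
```

```bash
python3 -c "
from look import *
go(knob(0))"
```

```text
t 6.95 grasp(local mm) x0.4 y0.1 z68.2 th-shaft -0.056 tilt 0.093 q6 -1.34 w 11.5mm
 F local [ 0.8 -1.2 -1.9] M [-0.247 -0.064  0.203]
need tool mm [-0.1 -0.4  0.1]
```

Call:
send_rows([
  [0,0,0,0.03,0.008],
  [0,0,0,0.03,0.008],
])

```text
time: 7.15
ee_pos: [0.5332, -0.019, 0.3222]
ee_rot: [2.501, 1.796, 0.109]
ft_force: [0.3, -1.1, -0.3]
grip_width: 0.0112
```

```bash
python3 -c "
from look import *
go(knob(0))"
```

```text
t 7.15 grasp(local mm) x0.4 y-0.0 z67.9 th-shaft -0.120 tilt 0.093 q6 -1.28 w 11.2mm
 F local [ 0.5 -1.  -0.3] M [-0.308 -0.07   0.208]
need tool mm [ 0.  -0.4 -0.2]
```

Call:
send_rows([
  [0,0,0,0.03,0.008],
  [0,0,0,0.03,0.008],
])

```text
time: 7.35
ee_pos: [0.5331, -0.0191, 0.3218]
ee_rot: [2.559, 1.715, 0.111]
ft_force: [0.6, 0.1, -1.4]
grip_width: 0.0109
```

```bash
python3 -c "
from look import *
go(knob(0))"
```

```text
t 7.35 grasp(local mm) x0.4 y-0.2 z67.5 th-shaft -0.185 tilt 0.093 q6 -1.21 w 10.9mm
 F local [ 0.6  0.2 -1.4] M [-0.363 -0.042  0.166]
need tool mm [ 0.1 -0.3 -0.5]
```

Call:
send_rows([
  [0,0,0,0.03,0.008],
  [0,0,0,0.03,0.008],
])

```text
time: 7.55
ee_pos: [0.5331, -0.0192, 0.3216]
ee_rot: [2.615, 1.632, 0.114]
ft_force: [0.5, -0.5, 0.1]
grip_width: 0.0112
```

```bash
python3 -c "
from look import *
go(knob(0))"
```

```text
t 7.55 grasp(local mm) x0.4 y-0.3 z67.3 th-shaft -0.249 tilt 0.093 q6 -1.15 w 11.2mm
 F local [ 0.6 -0.4  0.1] M [-0.375  0.021  0.177]
need tool mm [ 0.3 -0.4 -0.8]
```

Call:
send_rows([
  [0,0,0,0.03,0.008],
  [0,0,0,0.03,0.008],
])

```text
time: 7.75
ee_pos: [0.533, -0.0192, 0.3213]
ee_rot: [2.668, 1.547, 0.117]
ft_force: [0.1, 0.0, -0.8]
grip_width: 0.0109
```

```bash
python3 -c "
from look import *
go(knob(0))"
```

```text
t 7.75 grasp(local mm) x0.3 y-0.5 z67.0 th-shaft -0.314 tilt 0.093 q6 -1.08 w 10.9mm
 F local [ 0.1  0.1 -0.8] M [-0.374 -0.057  0.118]
need tool mm [ 0.4 -0.4 -1.1]
```

Call:
send_rows([
  [0,0,0,0.03,0.008],
  [0,0,0,0.03,0.008],
])

```text
time: 7.95
ee_pos: [0.533, -0.0193, 0.321]
ee_rot: [2.719, 1.461, 0.119]
ft_force: [1.3, -0.6, -1.2]
grip_width: 0.0111
```

```bash
python3 -c "
from look import *
go(knob(0))"
```

```text
t 7.95 grasp(local mm) x0.3 y-0.6 z66.7 th-shaft -0.379 tilt 0.093 q6 -1.02 w 11.1mm
 F local [ 1.4 -0.3 -1.2] M [-0.308 -0.041  0.19 ]
need tool mm [ 0.5 -0.4 -1.3]
```

Call:
send_rows([
  [0,0,0,0.03,0.008],
  [0,0,0,0.03,0.008],
])

```text
time: 8.15
ee_pos: [0.5329, -0.0193, 0.3207]
ee_rot: [2.766, 1.373, 0.121]
ft_force: [0.7, -0.2, -0.2]
grip_width: 0.0112
```

```bash
python3 -c "
from look import *
c,im=look('w9'); overlay('w9o',0,.44,im,c)"
```

```text
t 8.15 grasp(local mm) x0.3 y-0.8 z66.4 th-shaft -0.444 tilt 0.093 q6 -0.95 w 11.2mm
 F local [ 0.8 -0.1 -0.2] M [-0.392 -0.025  0.216]
```

View pics/w9o.png

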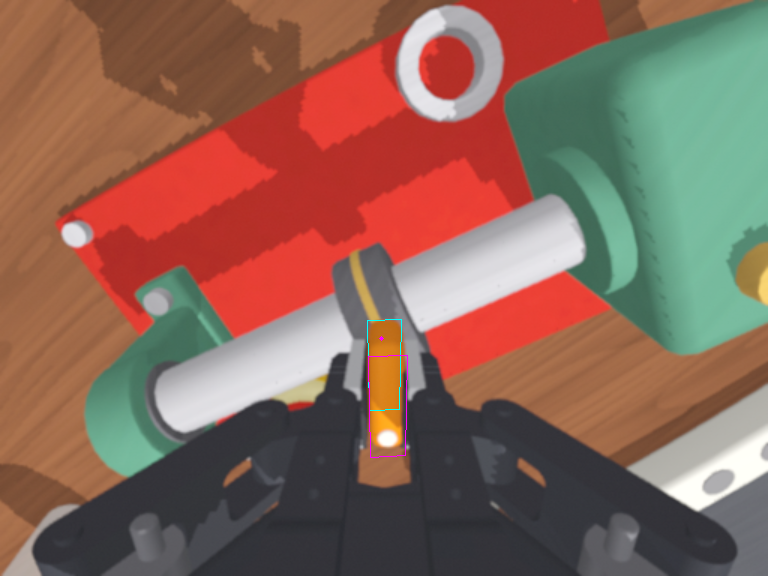

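Call:
send_rows([
  [0,0,0,0.03,0.008],
  [0,0,0,0.03,0.008],
])

```text
time: 8.4
ee_pos: [0.5329, -0.0193, 0.3204]
ee_rot: [2.811, 1.285, 0.123]
ft_force: [1.2, -0.2, -1.4]
grip_width: 0.0111
```

```bash
python3 -c "
from look import *
go(knob(0))"
```

```text
t 8.40 grasp(local mm) x0.2 y-0.9 z66.1 th-shaft -0.507 tilt 0.093 q6 -0.89 w 11.1mm
 F local [ 1.2  0.1 -1.4] M [-0.482 -0.03   0.155]
need tool mm [ 0.7 -0.5 -1.9]
```

Call:
send_rows([
  [0,0,0,0.03,0.008],
  [0,0,0,0.03,0.008],
])

```text
time: 8.6
ee_pos: [0.5328, -0.0194, 0.3201]
ee_rot: [2.852, 1.196, 0.125]
ft_force: [0.8, 0.0, 0.0]
grip_width: 0.011
```

```bash
python3 -c "
from look import *
go(knob(0))"
```

```text
t 8.60 grasp(local mm) x0.1 y-1.0 z65.8 th-shaft -0.570 tilt 0.093 q6 -0.82 w 11.0mm
 F local [0.8 0.2 0. ] M [-0.449  0.012  0.186]
need tool mm [ 0.9 -0.5 -2.2]
```

Call:
send_rows([
  [0,0,0,0.03,0.008],
  [0,0,0,0.03,0.008],
])

```text
time: 8.8
ee_pos: [0.5327, -0.0194, 0.3198]
ee_rot: [2.89, 1.107, 0.127]
ft_force: [1.0, 0.1, -1.5]
grip_width: 0.0112
```

```bash
python3 -c "
from look import *
go(knob(0))"
```

```text
t 8.80 grasp(local mm) x0.1 y-1.1 z65.5 th-shaft -0.633 tilt 0.093 q6 -0.76 w 11.2mm
 F local [ 1.   0.3 -1.5] M [-0.498  0.042  0.146]
need tool mm [ 1.  -0.5 -2.5]
```

Call:
send_rows([
  [0,0,0,0.03,0.008],
  [0,0,0,0.02,0.008],
])

```text
time: 9.0
ee_pos: [0.5327, -0.0194, 0.3196]
ee_rot: [2.92, 1.031, 0.129]
ft_force: [0.1, 0.3, -0.2]
grip_width: 0.0108
```

```bash
python3 -c "
from look import *
go(knob(0))"
```

```text
t 9.00 grasp(local mm) x0.1 y-1.2 z65.3 th-shaft -0.686 tilt 0.093 q6 -0.71 w 10.8mm
 F local [ 0.1  0.3 -0.2] M [-0.409  0.097  0.158]
need tool mm [ 1.1 -0.6 -2.7]
```

Call:
send_rows([
  [0,0,0,0.02,0.008],
  [0,0,0,0.02,0.008],
])

```text
time: 9.2
ee_pos: [0.5327, -0.0195, 0.3195]
ee_rot: [2.942, 0.97, 0.13]
ft_force: [0.3, -0.3, -1.0]
grip_width: 0.0111
```

```bash
python3 -c "
from look import *
go(knob(0))"
```

```text
t 9.20 grasp(local mm) x0.0 y-1.3 z65.2 th-shaft -0.728 tilt 0.093 q6 -0.66 w 11.1mm
 F local [ 0.4 -0.3 -1. ] M [-0.474  0.043  0.168]
need tool mm [ 1.1 -0.7 -2.8]
```

```bash
python3 -c "
from look import *
c,im=look('w10'); overlay('w10o',0,.72,im,c)"
```

```text
t 9.20 grasp(local mm) x0.0 y-1.3 z65.2 th-shaft -0.728 tilt 0.093 q6 -0.66 w 11.1mm
 F local [ 0.4 -0.3 -1. ] M [-0.474  0.043  0.168]
```

View pics/w10o.png

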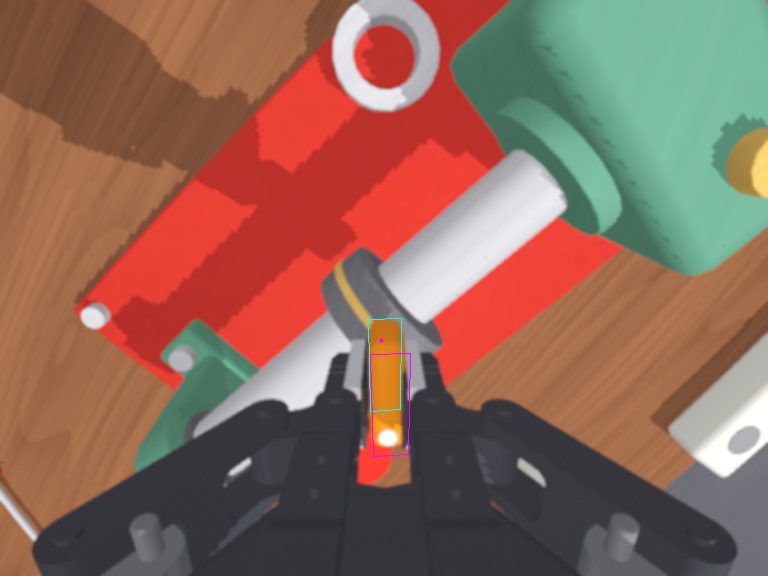

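Call:
send_rows([
  [0,0,0,0.02,0.008],
  [0,0,0,0.02,0.008],
])

```text
time: 9.45
ee_pos: [0.5326, -0.0195, 0.3194]
ee_rot: [2.964, 0.906, 0.131]
ft_force: [1.1, -0.3, -1.0]
grip_width: 0.0113
```

```bash
python3 -c "
from look import *
go(knob(0))"
```

```text
t 9.45 grasp(local mm) x-0.1 y-1.3 z65.1 th-shaft -0.772 tilt 0.093 q6 -0.62 w 11.3mm
 F local [ 1.1 -0.  -1. ] M [-0.526  0.044  0.246]
need tool mm [ 1.2 -0.7 -2.9]
```

Call:
send_rows([
  [0,0,0,0.02,0.008],
  [0,0,0,0.02,0.008],
])

```text
time: 9.65
ee_pos: [0.5326, -0.0195, 0.3193]
ee_rot: [2.985, 0.842, 0.132]
ft_force: [0.4, -0.2, -0.7]
grip_width: 0.0108
```

```bash
python3 -c "
from look import *
go(knob(0))"
```

```text
t 9.65 grasp(local mm) x-0.1 y-1.4 z65.0 th-shaft -0.815 tilt 0.093 q6 -0.58 w 10.8mm
 F local [ 0.5 -0.1 -0.7] M [-0.537  0.068  0.242]
need tool mm [ 1.2 -0.7 -3. ]
```

Call:
send_rows([
  [0,0,0,0.02,0.008],
])

```text
time: 9.75
ee_pos: [0.5325, -0.0195, 0.3193]
ee_rot: [2.995, 0.809, 0.132]
ft_force: [1.1, -0.1, -1.0]
grip_width: 0.0109
```

```bash
python3 -c "
from look import *
go(knob(0))"
```

```text
t 9.75 grasp(local mm) x-0.2 y-1.4 z65.0 th-shaft -0.837 tilt 0.093 q6 -0.56 w 10.9mm
 F local [ 1.1  0.1 -1. ] M [-0.539  0.121  0.206]
need tool mm [ 1.3 -0.8 -3. ]
```

Call:
send_rows([
  [0,0,0,0.02,0.008],
  [0,0,0,0.02,0.008],
])

```text
time: 9.95
ee_pos: [0.5325, -0.0195, 0.3192]
ee_rot: [3.013, 0.745, 0.133]
ft_force: [0.7, -0.7, -1.5]
grip_width: 0.0113
```

```bash
python3 -c "
from look import *
go(knob(0))
c,im=look('w11')
ims=[cv2.imread('pics/%s.png'%n)[300:500,280:500] for n in('w9','w10','w11')]
cv2.imwrite('pics/cmp.png',cv2.resize(np.hstack(ims),None,fx=1.2,fy=1.2))"
```

```text
t 9.95 grasp(local mm) x-0.2 y-1.5 z64.9 th-shaft -0.880 tilt 0.093 q6 -0.51 w 11.3mm
 F local [ 0.8 -0.6 -1.5] M [-0.661  0.052  0.258]
need tool mm [ 1.3 -0.8 -3.1]
t 9.95 grasp(local mm) x-0.2 y-1.5 z64.9 th-shaft -0.880 tilt 0.093 q6 -0.51 w 11.3mm
 F local [ 0.8 -0.6 -1.5] M [-0.661  0.052  0.258]
```

View pics/cmp.png

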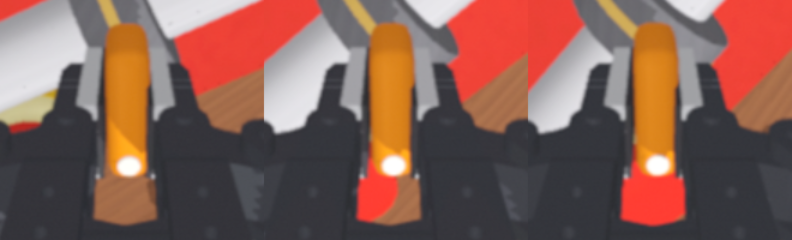

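Call:
send_rows([
  [0,0,0,0.02,0.008],
])

```text
time: 10.1
ee_pos: [0.5325, -0.0196, 0.3192]
ee_rot: [3.022, 0.711, 0.134]
ft_force: [0.9, -0.0, -1.8]
grip_width: 0.0109
```

```bash
python3 -c "
from look import *
go(knob(0))"
```

```text
t 10.10 grasp(local mm) x-0.2 y-1.5 z64.9 th-shaft -0.902 tilt 0.092 q6 -0.49 w 10.9mm
 F local [ 0.9  0.2 -1.8] M [-0.623  0.078  0.238]
need tool mm [ 1.3 -0.8 -3.1]
```

Call:
send_rows([
  [0,0,0,0.02,0.008],
])

```text
time: 10.2
ee_pos: [0.5325, -0.0195, 0.3192]
ee_rot: [3.031, 0.679, 0.134]
ft_force: [0.0, -0.4, -2.4]
grip_width: 0.0112
```

```bash
python3 -c "
from look import *
go(knob(0))"
```

```text
t 10.20 grasp(local mm) x-0.3 y-1.5 z64.8 th-shaft -0.924 tilt 0.092 q6 -0.47 w 11.2mm
 F local [ 0.1 -0.4 -2.4] M [-0.667  0.058  0.293]
need tool mm [ 1.4 -0.9 -3.1]
```

Call:
send_rows([
  [0,0,0,0.018,0.008],
])

```text
time: 10.3
ee_pos: [0.5324, -0.0196, 0.3191]
ee_rot: [3.038, 0.649, 0.135]
ft_force: [0.1, -0.5, -1.3]
grip_width: 0.011
```

```bash
python3 -c "
from look import *
go(knob(0))"
```

```text
t 10.30 grasp(local mm) x-0.3 y-1.5 z64.8 th-shaft -0.944 tilt 0.092 q6 -0.45 w 11.0mm
 F local [ 0.1 -0.4 -1.3] M [-0.643  0.071  0.265]
need tool mm [ 1.4 -0.9 -3.2]
```

Call:
send_rows([
  [0,0,0,0,0.03],
  [0,0,0,0,0.03],
  [0,0,0,0,0.03],
])

```text
time: 10.6
ee_pos: [0.5326, -0.0194, 0.3194]
ee_rot: [3.04, 0.645, 0.136]
ft_force: [1.0, 0.3, 0.1]
grip_width: 0.0303
```

```bash
python3 -c "
from look import *
go(knob(0))
c,im=look('w12')
fit(c,im,0,.93,'w12o')"
```

```text
t 10.60 grasp(local mm) x-0.2 y-1.1 z65.1 th-shaft -0.947 tilt 0.093 q6 -0.45 w 30.3mm
 F local [0.9 0.5 0.1] M [-0.008  0.06  -0.015]
need tool mm [ 1.  -0.6 -2.9]
t 10.60 grasp(local mm) x-0.2 y-1.1 z65.1 th-shaft -0.947 tilt 0.093 q6 -0.45 w 30.3mm
 F local [0.9 0.5 0.1] M [-0.008  0.06  -0.015]
fit phi 0.005 s 1.017 off -2.2 -0.4 cost 0.331 dots [(84, array([238.6, 260.3])), (7, array([271.1, 274. ])), (66, array([257.8, 290.4]))]
```

View pics/w12o.png

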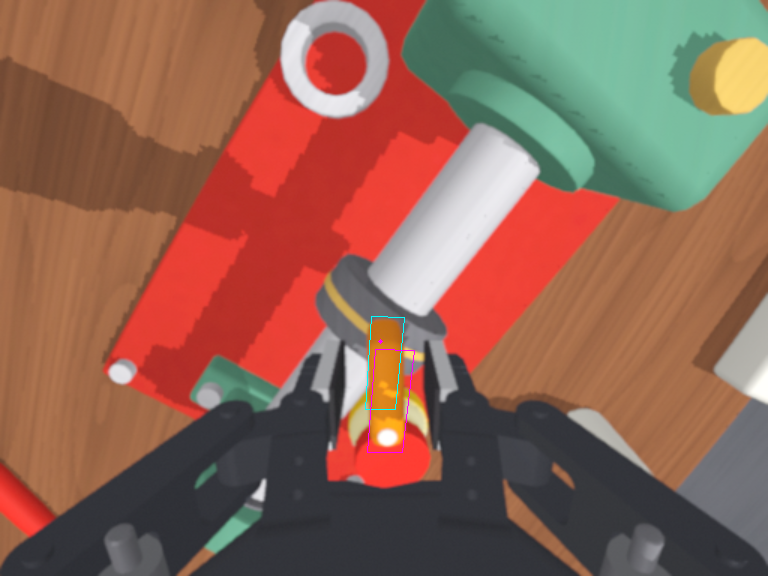

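Call:
send_rows([
  [0,0,-0.03,0,0.04],
  [0,0,-0.03,0,0.05],
  [0,0,-0.03,0,0.05],
  [0,0,0,0,0.05],
  [0,0,0,0,0.05],
])

```text
time: 11.15
ee_pos: [0.5237, -0.0182, 0.4116]
ee_rot: [3.041, 0.645, 0.134]
ft_force: [-0.5, -0.5, 0.5]
grip_width: 0.0504
```

```bash
python3 -c "
from look import *
c,im=look('w13')
fit(c,im,0,.93,'w13o')
z=cv2.getRectSubPix(im,(130,100),tuple(float(v) for v in proj(c,knob(0,.9))[0]));cv2.imwrite('pics/w13z.png',cv2.resize(z,None,fx=6,fy=6,interpolation=2))
for s in(.8,.9,1.): print(s,proj(c,[barpts(0,s)[0]+.012*Z+.02*i*barpts(0,s)[1] for i in(-1,1)]))"
```

```text
t 11.15 grasp(local mm) x-9.4 y-1.7 z157.2 th-shaft -0.947 tilt 0.091 q6 -0.45 w 50.4mm
 F local [-0.4 -0.6  0.5] M [-0.041  0.061  0.016]
fit phi 0.026 s 0.937 off 0.6 -0.5 cost 0.071 dots [(40, array([249.2, 203.9])), (38, array([257.7, 217.6]))]
0.8 [[255.5622444  180.90046364]
 [262.58078013 225.87924208]]
0.9 [[258.05782035 180.421016  ]
 [260.14685663 225.92035098]]
1.0 [[260.55184022 180.18579536]
 [257.70963057 225.74841472]]
```

View pics/w13o.png

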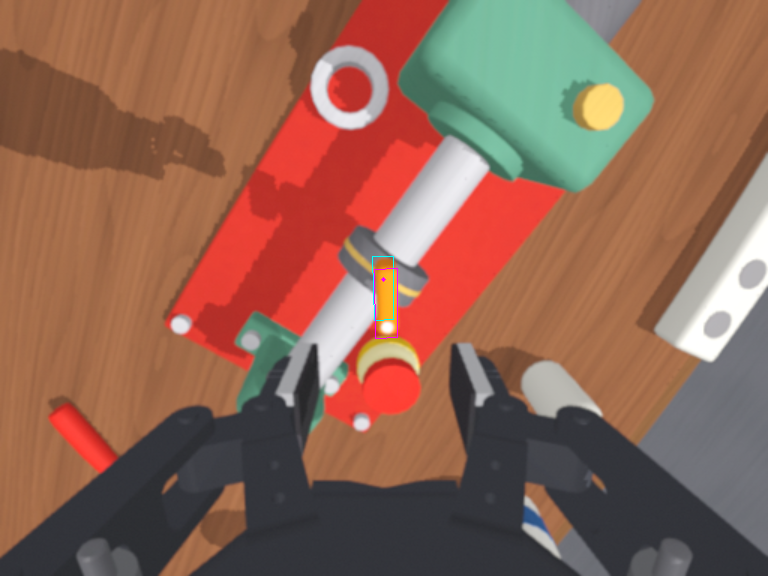

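View pics/w13z.png

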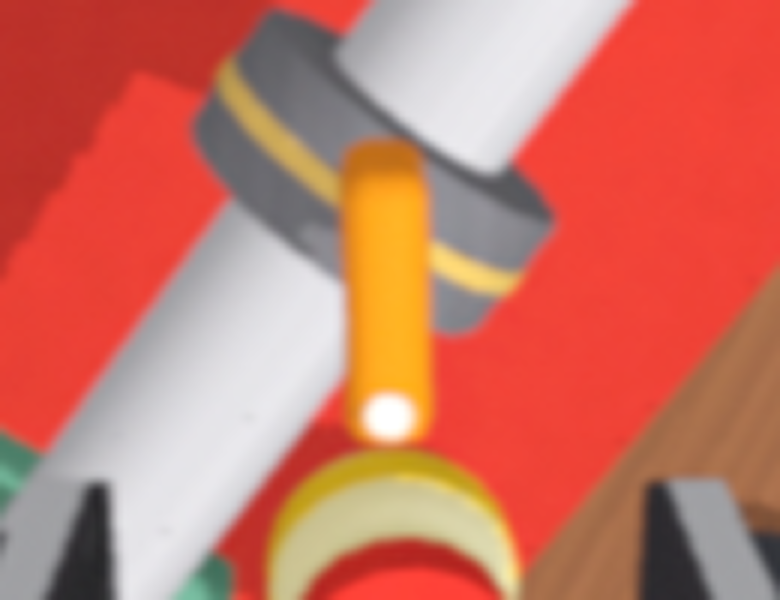

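```bash
python3 -c "
from cell import manip
print(manip.close_job())"
```

```text
the job is handed in; nothing more can be done
None
```

I turned the collar by its thumb screw from about -1.15 to about 0.0–0.03 rad. I then tightened the screw in small steps, watching the wrist moment. No touch showed before about 0.75 rad, so the pad was already over the flat and I did not need to search further.

**Tightening:** The moment held at about 0.17 N m (friction), then rose to about 0.27–0.29 N m. I stopped there, let go and backed off 90 mm before handing in, at about 11 s.

**Last checks:**
- **Screw angle:** The camera fit after release gave 0.937 rad (need above 0.88). The wrist angle at release gave 0.945 rad.
- **Pad force:** This is estimated, not measured: about 18–30 N from the moment rise and screw angle, against the limits of 5 N and 45 N.
- **Gripper:** The wrist read close to zero force after release, so the gripper is clear.
- **Bystanders:** I never moved near them, and the spare collar and grease tin look unmoved. I took no final overview picture, so the others were not rechecked.

**What disagreed or went wrong:**
- The first grasp slipped on the bar while dragging, so I regrasped once.
- The tool picked up about 0.09 rad of tilt.
- One camera fit (1.017 rad) was thrown off by the tin's yellow band, so I discarded it.
- The moment readings had about 0.03 N m of noise, so the point of first touch is only known to about ±0.03 rad.

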